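# Stand up and lock the last leg of a breakfast tray

## Task

The breakfast tray lies upside down on the counter with one leg only half unfolded: swing that leg upright to its stop, where its stiff hinge keeps it. Then draw out the sliding rod with the rubber foot until its black ring just shows at the mouth of the lock collar, as on the other three legs, and without letting go of the rod turn the collar's lever round to its stop like theirs, so that the length is locked. Finish still gripping the rod there, and leave the other things on the counter where they are.

Things in the scene. Friction and masses are not known exactly. Their poses are not given: they have to be found in the camera images.
- tray: Light wooden breakfast tray lying upside down, fixed: 330 (x) by 500 (y), underside up, 40 mm above the counter. Origin: on the counter under its centre, z up. Hinge brackets at x = +-105, y = +-185 mm. Three legs stand upright, set and locked, tops 252 mm above the counter; the like leg at x = -105, y = +185 is half unfolded, leaning towards the tray's -y.
- hinge (a point): Middle of the half-unfolded leg's hinge pin, 62 mm above the counter. The pin runs along the tray's x. Site axes: z along the leg from hinge to foot, x along the pin (the tray's +x); with the leg upright they are parallel to the tray's axes.
- leg_fold (a joint): Angle of the leg about its hinge (rad): 0 folded flat along the tray's -y, 1.571 upright against its stop. Stiff friction hinge (0.55 N m, some 3 N at the rod): the leg stays wherever it is left. Starts 0.60 to 1.05. It can be swung by its foot or rod, pushed or gripped.
- mouth (a point): Centre of the collar's mouth, where the rod comes out: on the leg's axis, 126 mm from the hinge pin. Towards the hinge follow the lever's grey ring, 43 mm across and 11 mm high, a black collar, 38 mm across, and the aluminium tube, 27 mm. Same axes as hinge.
- rod: Steel rod, 20 mm across, sliding and turning in the tube. Origin: on its axis at the tube-side edge of the 3 mm black ring round it (the length mark); z towards the foot. Bare for 44 mm from there to the rubber foot (27 mm across, 20 mm long, end at 64 mm). 0.2 kg. It starts sunk to its inner stop, 14 mm too short, 30 mm of bare rod showing; let go with the lever open it sinks there again.
- rod_slide (a joint): How far the ring stands out of the collar's mouth (m): 0 when the ring's lower edge is level with the mouth (right length, ring just showing), negative = too short, the ring hidden inside. Range -0.014 to 0.030, starts -0.014. Drag 0.7 N plus its weight until the lever clamps it.
- cam_lever (a joint): Angle of the lever about the leg (rad): 0 open, 1.0 closed at its stop, counter-clockwise seen from the foot's end. Friction 0.08 N m; stays where left; starts 0 to 0.15. Over its last half an eccentric clamps the rod. Fingers gripping the rod with their tips just above the ring push the blade round when the gripper turns about the leg's axis; rod, lever and gripper then turn together.
- lever_tip (a point): Top of the outer end of the lever's grey blade, 50 mm from the leg's axis: an upright radial plate, 6 mm thick (11 at its end), 18 to 55 mm out from the axis, rising 28 mm above the mouth. Seen down the upright leg it points 58 (open) to 115 degrees (closed) counter-clockwise from the tray's +x. Fingers closed on the rod along the pin meet it after turning 10 to 25 degrees.
- mug: White mug beside the tray, a bystander.
- jam_jar: Jam jar beside the tray, a bystander.
- sugar_bowl: White bowl beside the tray, a bystander.
- screwdriver: Screwdriver lying on the tray's underside, a bystander.
- spare_foot: Spare rubber foot standing on the tray's underside, a bystander.
- pepper_mill: Dark wooden pepper mill, 148 mm high, beside the tray, a bystander.
- side_plate: Small white plate on the counter, a bystander.

How it is judged:
By the outcome, as a careful person would: the job done as asked, in the order asked, and still so for the second after the job is handed in, while the arm keeps its last pose, push and grip.
It also fails if it takes over 54 s, if anything falls off the work surface, if the arm or the gripper's body presses on something with over 40 N, if the wrist force passes 120 N, or if a joint passes its speed limit or range.

## Robot

A 6-joint arm with a two-finger parallel gripper is mounted at the origin on the work surface. World frame = base frame: x ahead of the robot, y to its left, z up, the work surface at z = 0. Lengths are in m, angles in rad, forces in N, time in s.
With the tool pointing down it reaches from about 0.25 to 0.725 m from the base axis. Payload 4 kg.
Tool frame: the origin (TCP) lies midway between the tips of the shut fingers; the grasp point (between the pads) lies 19 mm behind it; z points along the fingers, y is the line along which they close (so a half turn about z gives the same grasp; the last joint's range is limited). The gripper opens to 85 mm and grips with 20 to 120 N. Pads are 22 mm wide; open, the fingers measure 114 mm over their backs; the gripper's body (76 mm by 85 mm) begins 54 mm behind the grasp point. The pads swing forward as they close: fully open they stand 13 mm farther back than shut.
Start: joints at [1.229, 0.241, 0.005, 1.335, 0, 1.571], TCP at [0.168, 0.471, 0.231] pointing down, gripper open.
Joint ranges: [-2.72, 2.72], [-1.05, 1.87], [-1.09, 1.28], [-1.99, 2.15], [-1.42, 1.44], [-3.14, 3.14]. Speed limits (rad/s): [2.79, 2.79, 3.14, 3.14, 3.14, 3.14].

## Interface

Orientations are given as a unit quaternion [w, x, y, z].
In Python, from cell import get_state, snapshot, finish_job gives the robot as it stands.
- The arm moves only by the tool crank_tcp, called as name(argument=value, ...), one argument or row to a line, values as JSON. Schema: {"type":"object","properties":{"motion":{"type":"object","properties":{"finger_gap":{"type":"array","items":{"type":"number"},"minItems":1,"maxItems":12},"sx":{"type":"array","items":{"type":"number"},"minItems":1,"maxItems":12},"sy":{"type":"array","items":{"type":"number"},"minItems":1,"maxItems":12},"sz":{"type":"array","items":{"type":"number"},"minItems":1,"maxItems":12},"yaw":{"type":"array","items":{"type":"number"},"minItems":1,"maxItems":12}},"additionalProperties":false,"required":["finger_gap","sx","sy","sz","yaw"]},"grip_n":{"type":"number"},"only":{"type":"string"},"quiet":{"type":"boolean"},"lines":{"type":"string"}},"required":["motion"],"additionalProperties":false}. motion is an object with one list for each field, all of the same length, 1 to 12, a row being the entries at one place: finger_gap (the opening from 0.0 (shut) to 1.0 (fully open)), sx, sy, sz (the shift in m), yaw (a turn about the tool's z in rad); each row shifts and turns the commanded pose from where the row before left it, along the tool's axes as they then stand; what a row does not reach is not made up. A row lasts 1/10 s, in which the tool goes at most 0.05 m and 0.15 rad, less where a joint would pass 70% of its speed; a pose out of reach is approached as far as the arm can. The fingers move at their own pace and stop on an object; grip_n is the grip in N (left out, the last holds). Time passes only in rows, so rows that do not move let the fingers close. The tool returns the time, the measured TCP pose, the force, the opening and the grip force at its end. only (a regular expression) keeps the lines of the reply that match it, lines (a string "A,B") keeps lines A to B, and quiet returns only ok. Input that does not fit is refused with a message, and nothing moves.
- get_state(): the state, without advancing time (a new reading comes with each control period).
- snapshot(name): name is "side" or "top" or "wrist"; returns a dict with "img" (420x560x3 uint8, red, green, blue), "K" (3x3 intrinsics, pixels), "xyz" and "rotation" of the camera in the world; the wrist camera has in their place "hand_eye" (4x4, takes a point from camera to tool coordinates, whose origin is the TCP and whose axes are the flange's). Camera axes: x right, y up, looking along -z (the intrinsics and any distortion apply to the point x, -y, -z); pixel columns grow to the right and rows downward; lengths in m; the calibration is good to about 2 mm. The wrist camera is an equidistant fisheye: a pixel r from the principal point sees the ray r / f radians off the axis. A picture is of the moment at which its call begins: read the wrist's pose just before it. There is no depth.
- finish_job(): hands the job in; it is judged then, once.
The state is a dict: "time_s": time; "joints": joint angles; "joint_velocities": joint speeds; "joint_torque": joint torques, N m; "eef_pos": TCP position; "orientation": TCP orientation; "force": force on the tool from outside, world axes, zero at the start; "wrist_torque": the same for the moment, N m; "gripper_width": opening from 0.0 (shut) to 1.0 (fully open); "finger_force": force on a finger pad.
Only numpy, scipy, OpenCV 4.12 (cv2) and the standard library are available. Lean on these libraries where they do the work, as an engineer would, in place of code of your own. Each camera call takes 0.05 s, during which the arm holds its last target. There are 200 camera calls.

## Working session

There is one attempt and no reset: what is moved stays moved. The work goes in short steps, Python scripts to look and compute and a tool call to move; the robot and the scene stay as the last step left them, time stands still between calls to the robot, and variables do not carry over. Pictures are saved under pics/ and viewed, at most 10 in all, crops included, and the job is handed in when it is done.

```bash
mkdir -p pics; ls; python3 - <<'E'
from cell import *
import cv2,numpy as np
s=get_state();print({k:np.round(v,3).tolist() for k,v in s.items()})
for n in("side","top"):
    d=snapshot(n);cv2.imwrite(f"pics/{n}0.png",d["img"][:,:,::-1]);np.savez(f"pics/{n}0.npz",**d);print(n,d["K"],d["xyz"],d["rotation"],[k for k in d])
E
```

```text
pics
{'time_s': 0.0, 'joints': [1.229, 0.241, 0.004, 1.335, 0.0, 1.571], 'joint_velocities': [0.001, -0.0, -0.001, 0.001, 0.0, 0.001], 'joint_torque': [-0.001, -37.232, 25.241, 0.017, -0.0, 0.0], 'eef_pos': [0.167, 0.47, 0.23], 'orientation': [-0.0, 0.17, 0.985, -0.001], 'force': [0.011, 0.239, -0.006], 'wrist_torque': [0.024, 0.063, 0.027], 'finger_force': 0.0, 'gripper_width': 1.001}
side [[433.76872164   0.         274.33167449]
 [  0.         433.76872164 210.42556689]
 [  0.           0.           1.        ]] [ 0.13647588 -0.92053594  0.96300941] [ 0.88787065  0.40049744 -0.09286724 -0.20655069] ['img', 'K', 'xyz', 'rotation']
top [[421.65784538   0.         274.79145696]
 [  0.         421.65784538 205.86945101]
 [  0.           0.           1.        ]] [ 0.45229348 -0.01615697  1.07079073] [-0.69612401 -0.02959238  0.03762312  0.71632406] ['img', 'K', 'xyz', 'rotation']
```

View pics/side0.png

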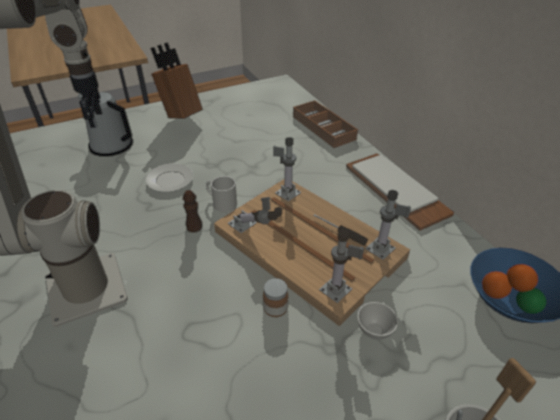

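View pics/top0.png

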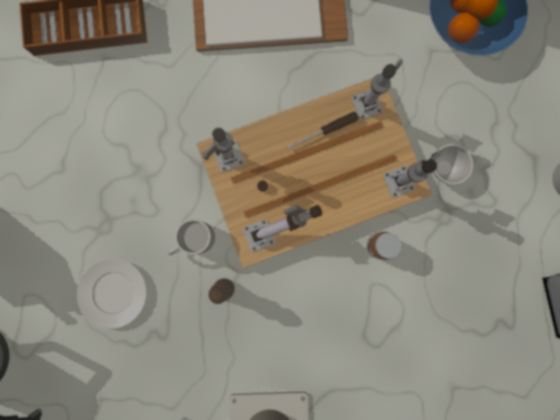

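```bash
cat > h.py <<'E'
import numpy as np,cv2
from scipy.spatial.transform import Rotation as R
from cell import *
def cam(d):
    q=d["rotation"];return R.from_quat([q[1],q[2],q[3],q[0]]).as_matrix()
def ray(d,uv):
    uv=np.atleast_2d(uv).astype(float);K=d["K"]
    v=np.c_[(uv[:,0]-K[0,2])/K[0,0],-(uv[:,1]-K[1,2])/K[1,1],-np.ones(len(uv))]
    return v@cam(d).T
def onz(d,uv,z):
    v=ray(d,uv);return d["xyz"]+v*((z-d["xyz"][2])/v[:,2])[:,None]
def proj(d,P):
    p=(np.atleast_2d(P)-d["xyz"])@cam(d);K=d["K"]
    return np.c_[K[0,0]*p[:,0]/-p[:,2]+K[0,2],-K[1,1]*p[:,1]/-p[:,2]+K[1,2]]
def tray(x,y,yaw,P):
    return R.from_euler('z',yaw).apply(np.atleast_2d(P))+[x,y,0]
def tri(d1,u1,d2,u2):
    a,b=ray(d1,u1)[0],ray(d2,u2)[0]
    t=np.linalg.lstsq(np.c_[a,-b],d2["xyz"]-d1["xyz"],rcond=None)[0]
    p,q=d1["xyz"]+a*t[0],d2["xyz"]+b*t[1];return (p+q)/2,np.linalg.norm(p-q)
E
python3 - <<'E'
from h import *
t=dict(np.load("pics/top0.npz"));s=dict(np.load("pics/side0.npz"))
hsv=cv2.cvtColor(t["img"],cv2.COLOR_RGB2HSV)
m=cv2.inRange(hsv,(8,70,70),(25,255,255));m[:70]=0;m[280:]=0
m=cv2.morphologyEx(m,cv2.MORPH_OPEN,np.ones((3,3)))
c=max(cv2.findContours(m,0,2)[0],key=cv2.contourArea)[:,0]
P=onz(t,cv2.convexHull(c)[:,0],.04)
r=cv2.minAreaRect((P[:,:2]*1000).astype(np.float32));print(r)
c0=np.array(r[0])/1000
w,h=r[1];a=np.radians(r[2]);yaw=a if w<h else a-np.pi/2
print(yaw)
# check: project known points
Q=[[105,185,252],[105,-185,252],[-105,-185,252],[-105,185,62],[-105,185,252]]
W=tray(*c0,yaw,np.array(Q)/1000);print(W.round(3))
for n,d in(("top",t),("side",s)):
    uv=proj(d,W);print(n,uv.round(0).tolist())
    im=d["img"][:,:,::-1].copy()
    x0,y0,w,h=(190,60,260,215) if n=="top" else (210,130,210,190)
    im=cv2.resize(im[y0:y0+h,x0:x0+w],None,fx=3,fy=3,interpolation=2)
    for u in uv: cv2.drawMarker(im,tuple(int(v) for v in (u-[x0,y0])*3+1),(0,0,255),0,8,1)
    cv2.imwrite(f"pics/{n}1.png",im[:600,:800])
E
```

```text
((639.8549194335938, -127.84130859375), (329.0155029296875, 499.5086364746094), 19.35257911682129)
0.3377662243412278
[[ 0.678  0.082  0.252]
 [ 0.8   -0.268  0.252]
 [ 0.602 -0.337  0.252]
 [ 0.479  0.012  0.062]
 [ 0.479  0.012  0.252]]
top [[218.0, 133.0], [390.0, 69.0], [431.0, 165.0], [258.0, 235.0], [256.0, 232.0]]
side [[289.0, 138.0], [393.0, 192.0], [343.0, 232.0], [241.0, 217.0], [237.0, 167.0]]
```

View pics/top1.png

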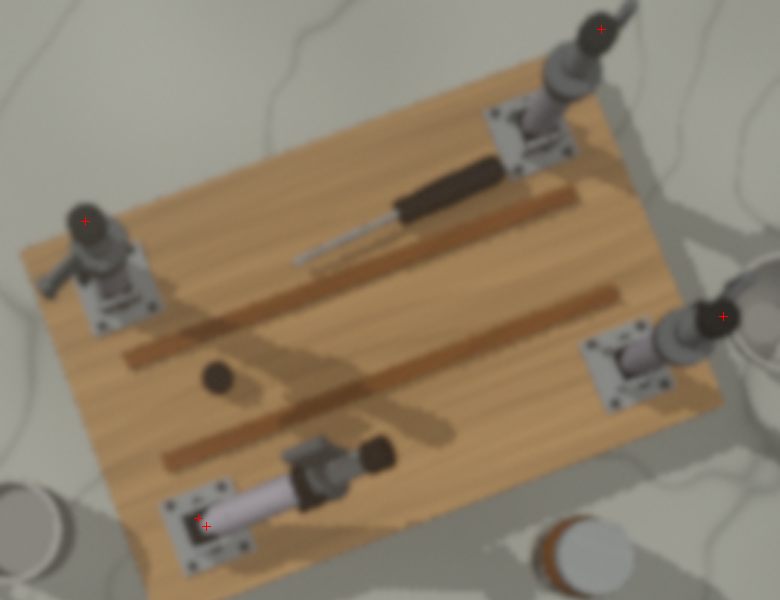

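View pics/side1.png

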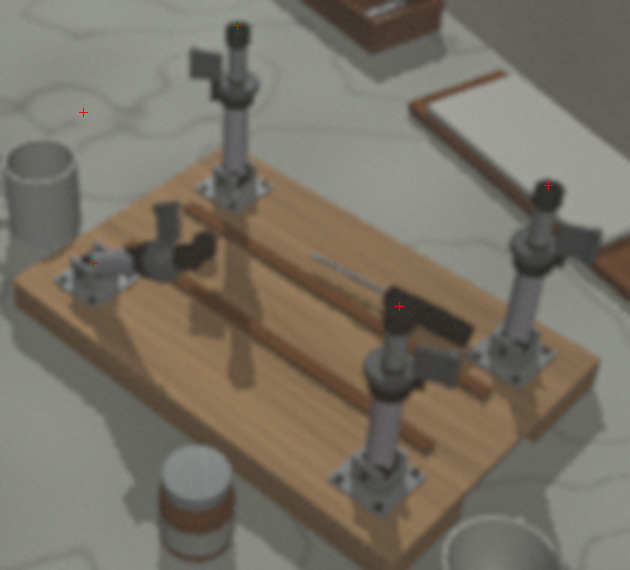

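```bash
cat >> h.py <<'E'
TX,TY,YAW=.63985,-.12784,.33777
H=tray(TX,TY,YAW,[-.105,.185,.062])[0]
ex,ey=tray(0,0,YAW,np.eye(3)[:2])
def tool(s):
    q=s["orientation"];return R.from_quat([q[1],q[2],q[3],q[0]]).as_matrix()
def rel(P):
    s=get_state();return tool(s).T@(np.array(P)-s["eef_pos"])
E
python3 - <<'E'
from h import *
t=dict(np.load("pics/top0.npz"));s=dict(np.load("pics/side0.npz"))
P,e=tri(t,[315.7,211.7],s,[278,212]);v=P-H
print("foot",P,e,"leg",np.linalg.norm(v),"th",np.arctan2(v[2],-v@ey),"lat",v@ex)
S=get_state();T=tool(S);print(T.round(3));print("H",H,"ex",ex,"ey",ey)
print("yaw of tool y",np.degrees(np.arctan2(T[1,1],T[0,1])),"pin",np.degrees(YAW))
for r in(.176,.166): print(r,[ (H+r*(-ey*np.cos(a)+np.array([0,0,np.sin(a)]))).round(3) for a in (.7,.8,.9)])
E
```

```text
foot [ 0.53165292 -0.11872868  0.16607021] 0.017758210959864615 leg 0.17498511519350385 th 0.6373651881446569 lat 0.005935832089340798
[[-0.942  0.335 -0.001]
 [ 0.335  0.942 -0.002]
 [ 0.    -0.002 -1.   ]]
H [0.47947689 0.01191145 0.062     ] ex [0.943496   0.33138392 0.        ] ey [-0.33138392  0.943496    0.        ]
yaw of tool y 70.41344552707704 pin 19.35279544613382
0.176 [array([ 0.524, -0.115,  0.175]), array([ 0.52 , -0.104,  0.188]), array([ 0.516, -0.091,  0.2  ])]
0.166 [array([ 0.522, -0.108,  0.169]), array([ 0.518, -0.097,  0.181]), array([ 0.514, -0.085,  0.192])]
```

```bash
python3 - <<'E'
from h import *
t=dict(np.load("pics/top0.npz"));s=dict(np.load("pics/side0.npz"))
for a in np.arange(.55,1.06,.1):
    P=H+.166*(-ey*np.cos(a)+np.array([0,0,np.sin(a)]))
    print(round(a,2),P.round(3),proj(t,P).round(1),proj(s,P).round(1))
E
```

```text
0.55 [ 0.526 -0.122  0.149] [[317.6 210.9]] [[273.6 218.3]]
0.65 [ 0.523 -0.113  0.162] [[314.3 211.9]] [[271.2 213. ]]
0.75 [ 0.52  -0.103  0.175] [[310.2 213.2]] [[268.4 207.8]]
0.85 [ 0.516 -0.091  0.187] [[305.5 214.8]] [[265.3 202.7]]
0.95 [ 0.511 -0.079  0.197] [[300.1 216.7]] [[261.9 197.7]]
1.05 [ 0.507 -0.066  0.206] [[294.1 218.8]] [[258.3 192.9]]
```

crank_tcp(
  motion={"finger_gap":[0, 0, 0, 0, 0, 0, 0, 0], "sx":[0, 0, 0, 0, 0, 0, 0, 0], "sy":[0, 0, 0, 0, 0, 0, 0, 0], "sz":[0, 0, 0, 0, 0, 0, 0, 0], "yaw":[0.1485, 0.1485, 0.1485, 0.1485, 0.1485, 0.1485, 0, 0]},
  grip_n=40,
)

```text
time_s: 0.9
eef_pos: [0.1675, 0.4709, 0.231]
orientation: [0.0, 0.577, 0.817, -0.0]
force: [0.9, 0.1, -0.1]
gripper_width: -0.002
finger_force: 0.0
```

```bash
python3 - <<'E'
from h import *
T=tool(get_state());print(T.round(3),np.degrees(np.arctan2(T[1,1],T[0,1])),get_state()["joints"])
print(rel(H-.19*ey+[0,0,.163]))
E
```

```text
[[-0.334  0.942 -0.   ]
 [ 0.942  0.334 -0.001]
 [-0.001 -0.    -1.   ]] 19.542051162370033 [ 1.22902429e+00  2.40941435e-01  4.53386563e-03  1.33519240e+00
 -1.63106836e-05  2.45874733e+00]
[-0.72686397  0.13985591  0.00634909]
```

crank_tcp(
  motion={"finger_gap":[0, 0, 0, 0, 0, 0, 0, 0], "sx":[-0.045, -0.045, -0.045, -0.045, -0.045, -0.045, -0.045, -0.045], "sy":[0.009, 0.009, 0.009, 0.009, 0.009, 0.009, 0.009, 0.009], "sz":[0, 0, 0, 0, 0, 0, 0, 0], "yaw":[0, 0, 0, 0, 0, 0, 0, 0]},
)

```text
time_s: 1.7
eef_pos: [0.3555, 0.1536, 0.2315]
orientation: [0.0, 0.577, 0.817, 0.0]
force: [0.8, 0.6, 0.0]
gripper_width: -0.0
finger_force: 0.0
```

crank_tcp(
  motion={"finger_gap":[0, 0, 0, 0, 0, 0, 0, 0, 0, 0], "sx":[-0.045, -0.045, -0.045, -0.045, -0.045, -0.045, -0.045, -0.045, 0, 0], "sy":[0.009, 0.009, 0.009, 0.009, 0.009, 0.009, 0.009, 0.009, 0, 0], "sz":[0, 0, 0, 0, 0, 0, 0, 0, 0, 0], "yaw":[0, 0, 0, 0, 0, 0, 0, 0, 0, 0]},
)

```text
time_s: 2.7
eef_pos: [0.5419, -0.1612, 0.2302]
orientation: [-0.001, 0.578, 0.816, -0.0]
force: [-0.6, 1.1, -0.0]
gripper_width: -0.0
finger_force: 0.0
```

```bash
python3 - <<'E'
from h import *
print(rel(H-.19*ey+[0,0,.06]))
for n in("side",):
    d=snapshot(n);im=cv2.resize(d["img"][100:290,180:430,::-1],None,fx=3,fy=3,interpolation=2);cv2.imwrite("pics/side2.png",im)
E
```

```text
[-0.00617826 -0.00138902  0.10820691]
```

View pics/side2.png

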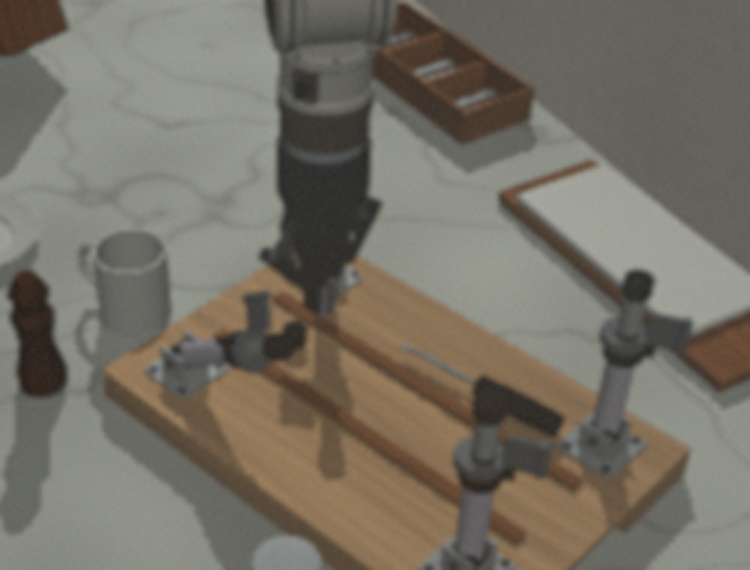

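crank_tcp(
  motion={"finger_gap":[0, 0, 0, 0, 0, 0, 0, 0, 0, 0, 0, 0], "sx":[0, 0, 0, 0, 0.01, 0.01, 0.01, 0.01, 0.01, 0.01, 0.01, 0], "sy":[-0.001, 0, 0, 0, 0, 0, 0, 0, 0, 0, 0, 0], "sz":[0.033, 0.033, 0.032, 0, 0, -0.003, -0.007, -0.008, -0.008, -0.008, -0.008, 0], "yaw":[0, 0, 0, 0, 0, 0, 0, 0, 0, 0, 0, 0]},
)

```text
time_s: 3.95
eef_pos: [0.5238, -0.0979, 0.1834]
orientation: [0.01, 0.578, 0.816, 0.001]
force: [4.6, -10.5, 7.4]
gripper_width: 0.001
finger_force: 5.6
```

crank_tcp(
  motion={"finger_gap":[0, 0, 0, 0, 0, 0, 0, 0], "sx":[0.01, 0.01, 0.01, 0.01, 0.01, 0.01, 0.01, 0], "sy":[0, 0, 0, 0, 0, 0, 0, 0], "sz":[-0.006, -0.006, -0.006, -0.006, -0.003, -0.003, -0.003, 0], "yaw":[0, 0, 0, 0, 0, 0, 0, 0]},
)

```text
time_s: 4.75
eef_pos: [0.4956, -0.0276, 0.2109]
orientation: [0.002, 0.577, 0.816, 0.001]
force: [1.6, -0.2, 1.5]
gripper_width: 0.002
finger_force: 0.8
```

```bash
python3 - <<'E'
from h import *
r=rel(H);print("along",r,get_state()["force"])
E
```

```text
along [ 0.0428602  -0.00272465  0.14883147] [ 1.57355256 -0.22989106  1.49487399]
```

crank_tcp(
  motion={"finger_gap":[0, 0, 0, 0, 0], "sx":[0.005, 0.005, 0.004, 0.003, 0], "sy":[0, 0, 0, 0, 0], "sz":[0.001, 0.001, 0.001, 0, 0], "yaw":[0, 0, 0, 0, 0]},
)

```text
time_s: 5.25
eef_pos: [0.4886, -0.0121, 0.2048]
orientation: [-0.001, 0.578, 0.816, -0.0]
force: [0.8, -1.8, 1.5]
gripper_width: -0.002
finger_force: 0.9
```

crank_tcp(
  motion={"finger_gap":[0, 0, 0], "sx":[0.003, 0.002, 0], "sy":[0, 0, 0], "sz":[0, 0, 0], "yaw":[0, 0, 0]},
)

```text
time_s: 5.55
eef_pos: [0.4878, -0.0095, 0.2051]
orientation: [0.001, 0.579, 0.816, -0.002]
force: [2.1, -8.2, 0.8]
gripper_width: 0.001
finger_force: 4.1
```

```bash
python3 - <<'E'
from h import *
r=rel(H);print("along",r,get_state()["force"])
E
```

```text
along [ 0.02353726 -0.00062589  0.1430156 ] [ 2.13992059 -8.18662097  0.80249086]
```

crank_tcp(
  motion={"finger_gap":[0, 0, 0], "sx":[0.003, 0.002, 0], "sy":[0, 0, 0], "sz":[0, 0, 0], "yaw":[0, 0, 0]},
)

```text
time_s: 5.85
eef_pos: [0.4877, -0.0084, 0.2054]
orientation: [0.005, 0.58, 0.815, -0.004]
force: [6.0, -18.6, -0.6]
gripper_width: -0.005
finger_force: 9.6
```

crank_tcp(
  motion={"finger_gap":[0, 0], "sx":[0.003, 0], "sy":[0, 0], "sz":[0, 0], "yaw":[0, 0]},
)

```text
time_s: 6.05
eef_pos: [0.4876, -0.0078, 0.2056]
orientation: [0.007, 0.58, 0.814, -0.005]
force: [7.6, -22.9, -1.1]
gripper_width: 0.002
finger_force: 12.8
```

```bash
python3 - <<'E'
from h import *
print(rel(H))
t=snapshot("top");s=snapshot("side")
P=H+[0,0,.176]
a,b=proj(t,P)[0],proj(s,P)[0];print(a,b)
o=[cv2.resize(d["img"][int(c[1])-40:int(c[1])+60,int(c[0])-35:int(c[0])+35,::-1],None,fx=5,fy=5,interpolation=2) for d,c in((t,a),(s,b))]
cv2.imwrite("pics/c3.png",np.hstack(o))
E
```

```text
[ 0.02373656 -0.00117193  0.14322403]
[255.93998223 232.72297565] [237.67239343 171.1124917 ]
```

View pics/c3.png

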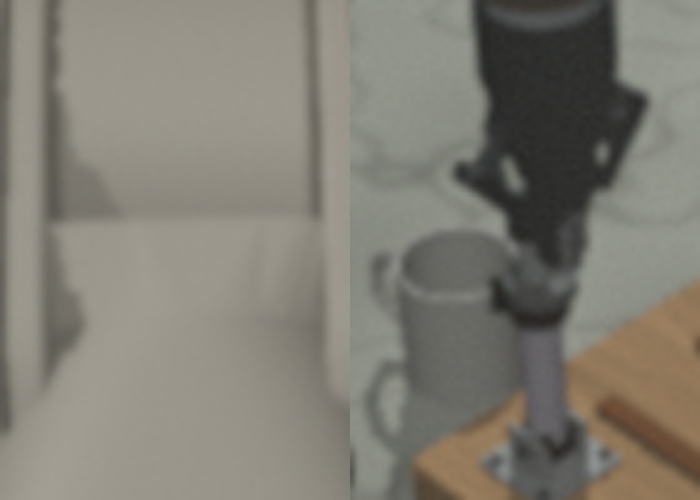

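crank_tcp(
  motion={"finger_gap":[0, 0, 0, 0.5, 1, 1, 1, 1, 1], "sx":[-0.012, -0.01, -0.005, 0, 0, 0, 0, 0, 0], "sy":[0, 0, 0, 0, 0, 0, 0, 0, 0], "sz":[0, 0, -0.025, -0.035, -0.025, 0, 0, 0, 0], "yaw":[0, 0, 0, 0, 0, 0, 0, 0, 0]},
  grip_n=40,
)

```text
time_s: 7.05
eef_pos: [0.493, -0.0256, 0.2888]
orientation: [-0.001, 0.578, 0.816, -0.001]
force: [-0.3, -0.2, -0.4]
gripper_width: 0.996
finger_force: 0.0
```

```bash
python3 - <<'E'
from h import *
print(rel(H+[0,0,.130]))
t=snapshot("wrist");cv2.imwrite("pics/w4.png",t["img"][:,:,::-1]);print(t["K"],t["hand_eye"])
E
```

```text
[3.96589846e-02 1.99058826e-06 9.68338881e-02]
[[325.1922621    0.         278.71925414]
 [  0.         325.1922621  207.66691341]
 [  0.           0.           1.        ]] [[ 6.29429082e-04  9.48701667e-01  3.16172028e-01  8.08641363e-02]
 [ 9.99999439e-01 -3.27887650e-04 -1.00692389e-03  7.46487159e-05]
 [-8.51601470e-04  3.16172485e-01 -9.48701341e-01 -1.42709837e-01]
 [ 0.00000000e+00  0.00000000e+00  0.00000000e+00  1.00000000e+00]]
```

View pics/w4.png

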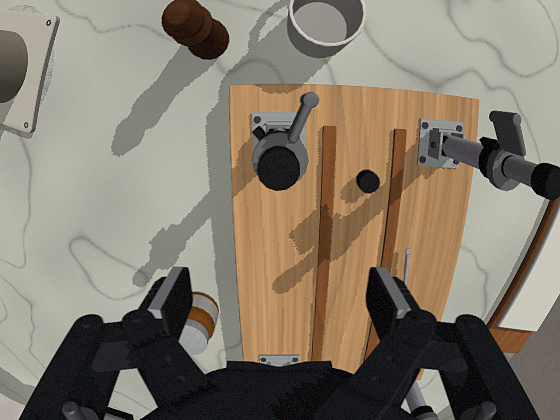

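```bash
cat >> h.py <<'E'
def wray(d,uv):
    K=d["K"];a=(uv[0]-K[0,2])/K[0,0];b=(uv[1]-K[1,2])/K[1,1];r=np.hypot(a,b);k=np.sinc(r/np.pi)
    return d["hand_eye"][:3,:3]@[a*k,-b*k,-np.cos(r)],d["hand_eye"][:3,3]
def wz(s,d,uv,z):
    v,o=wray(d,uv);T=tool(s);v=T@v;o=T@o+s["eef_pos"];return o+v*(z-o[2])/v[2]
def wproj(s,d,P):
    c=d["hand_eye"][:3,:3].T@(tool(s).T@(np.array(P)-s["eef_pos"])-d["hand_eye"][:3,3])
    x,y,z=c[0],-c[1],-c[2];r=np.hypot(x,y);t=np.arctan2(r,z);K=d["K"]
    return np.array([K[0,2]+K[0,0]*t*x/r,K[1,2]+K[1,1]*t*y/r])
E
python3 - <<'E'
from h import *
s=get_state();d=snapshot("wrist")
g=cv2.cvtColor(d["img"],cv2.COLOR_RGB2GRAY)[130:200,240:320]
m=(g<45).astype(np.uint8)
c=max(cv2.findContours(m,0,2)[0],key=cv2.contourArea);print(cv2.minEnclosingCircle(c),cv2.boundingRect(c))
P=wz(s,d,[279,168],.238);print(P,(P-H)@ex,(P-H)@ey, wproj(s,d,H+[0,0,.176]))
print("lever",[ (lambda Q:((Q-H)@ex,(Q-H)@ey))(wz(s,d,u,.216)) for u in([311,97],)])
E
```

```text
((37.96650695800781, 37.33492660522461), 22.171751022338867) (17, 16, 42, 44)
[0.47955352 0.01383799 0.238     ] 0.0007107249819046982 0.001792294743612621 [277.8265605  170.88369588]
lever [(np.float64(0.021533664558564796), np.float64(0.045318661510116154))]
```

crank_tcp(
  motion={"finger_gap":[1, 1, 1, 1, 1, 1, 1, 1], "sx":[0.02, 0.0205, 0, 0, 0, 0, 0, 0], "sy":[0, 0, 0, 0, 0, 0, 0, 0], "sz":[0, 0, 0.03, 0.03, 0.02, 0.018, 0, 0], "yaw":[0, 0, 0, 0, 0, 0, 0, 0]},
  grip_n=60,
)

```text
time_s: 7.95
eef_pos: [0.4801, 0.0124, 0.1922]
orientation: [-0.0, 0.578, 0.816, -0.0]
force: [-0.8, 0.6, 0.3]
gripper_width: 0.999
finger_force: 0.0
```

crank_tcp(
  motion={"finger_gap":[0, 0, 0, 0, 0, 0, 0, 0], "sx":[0, 0, 0, 0, 0, 0, 0, 0], "sy":[0, 0, 0, 0, 0, 0, 0, 0], "sz":[0, 0, 0, 0, 0, 0, 0, 0], "yaw":[0, 0, 0, 0, 0, 0, 0, 0]},
)

```text
time_s: 8.75
eef_pos: [0.4796, 0.0119, 0.1931]
orientation: [-0.0, 0.578, 0.816, -0.001]
force: [-3.8, -0.7, 5.6]
gripper_width: 0.298
finger_force: 58.4
```

```bash
python3 - <<'E'
from h import *
print(rel(H+[0,0,.130]),get_state()["joints"])
E
```

```text
[ 4.38327574e-06 -1.14867917e-04  1.10691279e-03] [ 2.54077599e-02  2.22146525e-01 -1.20240008e-01  1.22919255e+00
 -7.95769451e-04  1.25848301e+00]
```

crank_tcp(
  motion={"finger_gap":[0, 0], "sx":[0, 0], "sy":[0, 0], "sz":[0, 0], "yaw":[0, 0]},
)

```text
time_s: 8.95
eef_pos: [0.4796, 0.0119, 0.1931]
orientation: [-0.0, 0.578, 0.816, -0.001]
force: [-4.5, -1.3, 5.3]
gripper_width: 0.299
finger_force: 58.4
```

```bash
python3 - <<'E'
from h import *
s=get_state();d=snapshot("wrist");cv2.imwrite("pics/w5.png",cv2.resize(d["img"][180:400,140:420,::-1],None,fx=2.7,fy=2.7,interpolation=2))
E
```

```text
(no output)
```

View pics/w5.png

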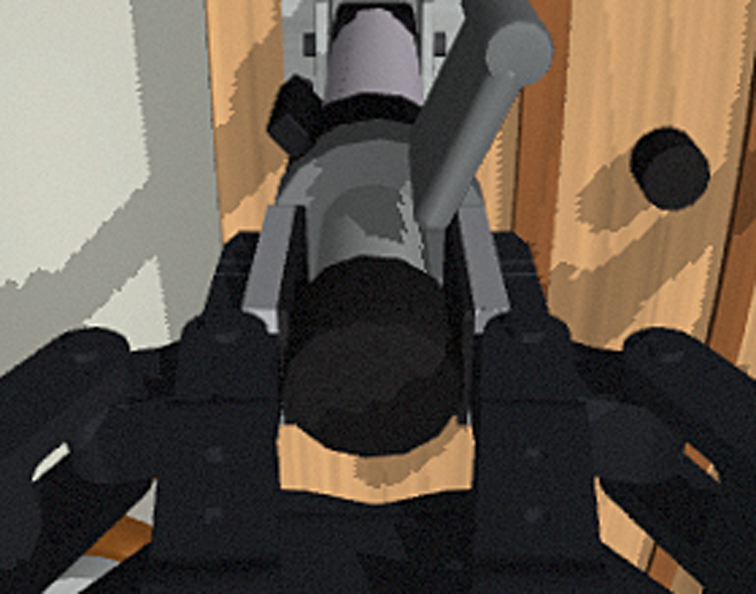

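crank_tcp(
  motion={"finger_gap":[0, 0, 0, 0, 0, 0, 0, 0], "sx":[0, 0, 0, 0, 0, 0, 0, 0], "sy":[0, 0, 0, 0, 0, 0, 0, 0], "sz":[-0.003, -0.003, -0.003, -0.003, -0.003, 0, 0, 0], "yaw":[0, 0, 0, 0, 0, 0, 0, 0]},
  grip_n=80,
)

```text
time_s: 9.8
eef_pos: [0.4796, 0.0121, 0.2073]
orientation: [-0.0, 0.578, 0.816, -0.001]
force: [-4.7, -2.7, -1.2]
gripper_width: 0.289
finger_force: 78.5
```

```bash
python3 - <<'E'
from h import *
s=get_state();print(s["eef_pos"]);d=snapshot("wrist");cv2.imwrite("pics/w6.png",cv2.resize(d["img"][200:320,210:350,::-1],None,fx=5,fy=5,interpolation=2))
E
```

```text
[0.47960918 0.0120731  0.20730547]
```

View pics/w6.png

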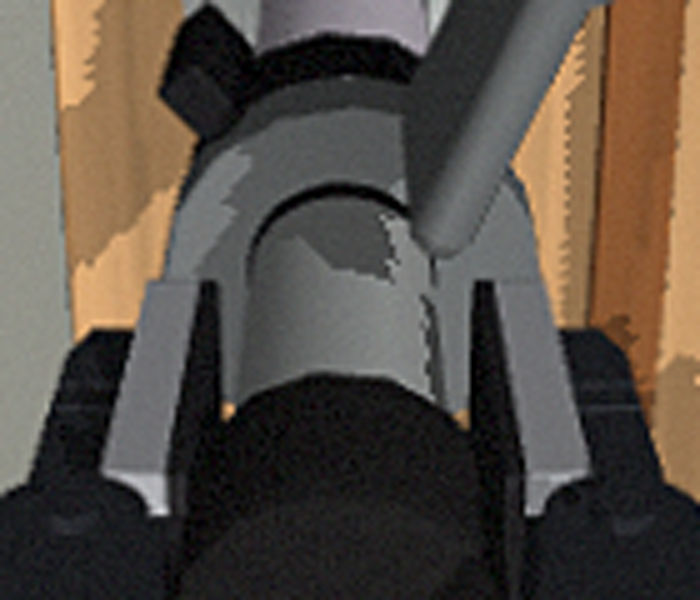

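```bash
python3 - <<'E'
from h import *
s=get_state();d=snapshot("wrist")
g=cv2.cvtColor(d["img"],cv2.COLOR_RGB2GRAY)
print(g[228:250,274:284:3].T)
L=H+.001*ey
for z in(.188,.190,.191,.192,.195,.232): print(z,wproj(s,d,L+.01*ey+[0,0,z-.062]))
E
```

```text
[[86 89 90 82 87 89 89 91 83 16  0 29 79 81 78 73 75 75 74 75 75 73]
 [88 87 88 85 86 88 92 96 55  7  8 45 80 73 76 76 74 74 69 72 71 77]
 [85 88 86 89 90 88 88 88 74 12  0 46 82 76 75 73 80 73 72 75 76 76]
 [85 90 89 87 84 85 88 88 94 28 11 11 71 78 75 77 77 75 76 75 76 75]]
0.188 [277.95085835 235.61173636]
0.19 [277.93935605 237.08829181]
0.191 [277.93351678 237.83825362]
0.192 [277.92761764 238.59615931]
0.195 [277.90955236 240.91873579]
0.232 [277.63076467 277.07340587]
```

crank_tcp(
  motion={"finger_gap":[0, 0, 0, 0, 0, 0, 0, 0, 0, 0, 0, 0], "sx":[0, 0, 0, 0, 0, 0, 0, 0, 0, 0, 0, 0], "sy":[0, 0, 0, 0, 0, 0, 0, 0, 0, 0, 0, 0], "sz":[0, 0, 0, 0, 0, 0, 0, 0, 0, 0, 0, 0], "yaw":[-0.08, -0.08, -0.08, -0.08, -0.08, -0.08, -0.08, -0.08, -0.08, -0.08, 0, 0]},
)

```text
time_s: 11.1
eef_pos: [0.4803, 0.0123, 0.2073]
orientation: [-0.0, 0.216, 0.976, -0.0]
force: [-4.0, -1.8, -2.8]
gripper_width: 0.293
finger_force: 81.8
```

```bash
python3 - <<'E'
from h import *
s=get_state();T=tool(s);print(s["eef_pos"],s["wrist_torque"],np.degrees(np.arctan2(T[1,1],T[0,1])-YAW),s["joints"][5])
E
```

```text
[0.48028767 0.01229558 0.20732519] [-0.43932072  0.49656615 -0.03080631] 45.75231449738297 0.46015791058342465
```

crank_tcp(
  motion={"finger_gap":[0, 0, 0, 0, 0, 0, 0], "sx":[0, 0, 0, 0, 0, 0, 0], "sy":[0, 0, 0, 0, 0, 0, 0], "sz":[0, 0, 0, 0, 0, 0, 0], "yaw":[-0.06, -0.06, -0.06, -0.06, -0.06, 0, 0]},
)

```text
time_s: 11.8
eef_pos: [0.4804, 0.0125, 0.2073]
orientation: [0.0, 0.067, 0.998, 0.0]
force: [-2.6, -1.1, -2.9]
gripper_width: 0.292
finger_force: 82.8
```

```bash
python3 - <<'E'
from h import *
s=get_state();T=tool(s);print(s["eef_pos"],s["wrist_torque"],np.degrees(np.arctan2(T[1,1],T[0,1])-YAW),s["joints"][5])
d=snapshot("wrist");cv2.imwrite("pics/w7.png",cv2.resize(d["img"][130:350,140:420,::-1],None,fx=2.7,fy=2.7,interpolation=2))
E
```

```text
[0.48043645 0.01253979 0.20734524] [-0.10890907  0.37003575 -0.13715559] 62.932692012158356 0.16046958118923685
```

View pics/w7.png

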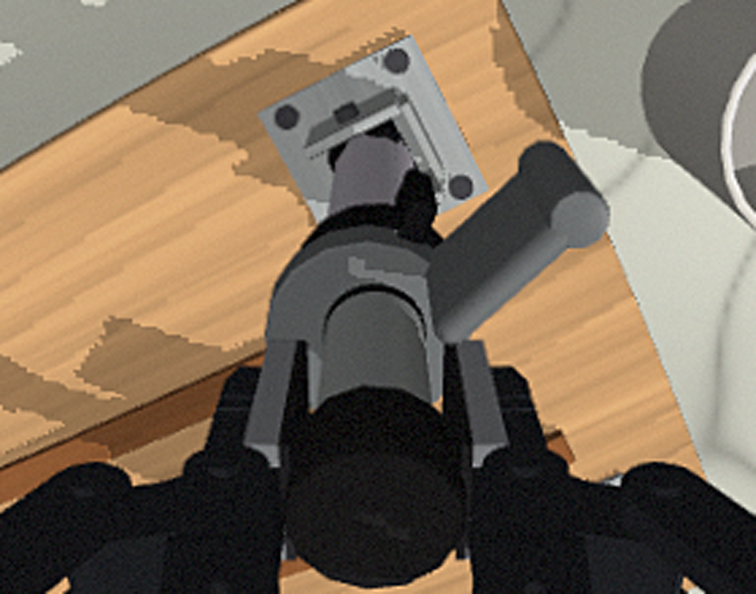

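```bash
python3 - <<'E'
from h import *
s=get_state();d=snapshot("wrist")
P=wz(s,d,[140+580/2.7,130+218/2.7],.216)-H-.001*ey;print(np.degrees(np.arctan2(P@ey,P@ex)),np.hypot(P@ex,P@ey))
E
```

```text
107.98355644290154 0.04732449505790647
```

crank_tcp(
  motion={"finger_gap":[0, 0, 0, 0, 0], "sx":[0, 0, 0, 0, 0], "sy":[0, 0, 0, 0, 0], "sz":[0, 0, 0, 0, 0], "yaw":[-0.05, -0.05, -0.05, 0, 0]},
)

```text
time_s: 12.4
eef_pos: [0.4804, 0.0127, 0.2073]
orientation: [0.0, -0.008, 1.0, 0.0]
force: [-2.2, 0.3, -2.5]
gripper_width: 0.292
finger_force: 82.9
```

```bash
python3 - <<'E'
from h import *
s=get_state();T=tool(s);print(s["eef_pos"],s["wrist_torque"],np.degrees(np.arctan2(T[1,1],T[0,1])-YAW),s["joints"][5])
E
```

```text
[0.48042784 0.01267622 0.20734367] [ 0.08694674  0.39019418 -0.03416347] 71.56133599439951 0.009987110277925274
```

```bash
cat > st.py <<'E'
from h import *
s=get_state();T=tool(s);print(s["eef_pos"].__repr__(),s["wrist_torque"],np.degrees(np.arctan2(T[1,1],T[0,1])-YAW)%180,s["joint_torque"][5])
E
python3 st.py
```

```text
array([0.48042784, 0.01267622, 0.20734367]) [ 0.08694674  0.39019418 -0.03416347] 71.56133599439951 -0.07170279510319233
```

crank_tcp(
  motion={"finger_gap":[0, 0, 0, 0], "sx":[0, 0, 0, 0], "sy":[0, 0, 0, 0], "sz":[0, 0, 0, 0], "yaw":[-0.04, -0.04, 0, 0]},
)

```text
time_s: 12.8
eef_pos: [0.4808, 0.0128, 0.2074]
orientation: [0.0, -0.048, 0.999, 0.001]
force: [-1.6, 2.1, -3.3]
gripper_width: 0.293
finger_force: 85.3
```

```bash
python3 st.py;python3 - <<'E'
from h import *
s=get_state();d=snapshot("wrist");cv2.imwrite("pics/w8.png",cv2.resize(d["img"][130:350,140:420,::-1],None,fx=2.7,fy=2.7,interpolation=2))
E
```

```text
array([0.48075278, 0.01283084, 0.20736146]) [ 0.48352301 -0.02880083 -0.27901887] 76.14093944632702 -0.2470527682453394
```

View pics/w8.png

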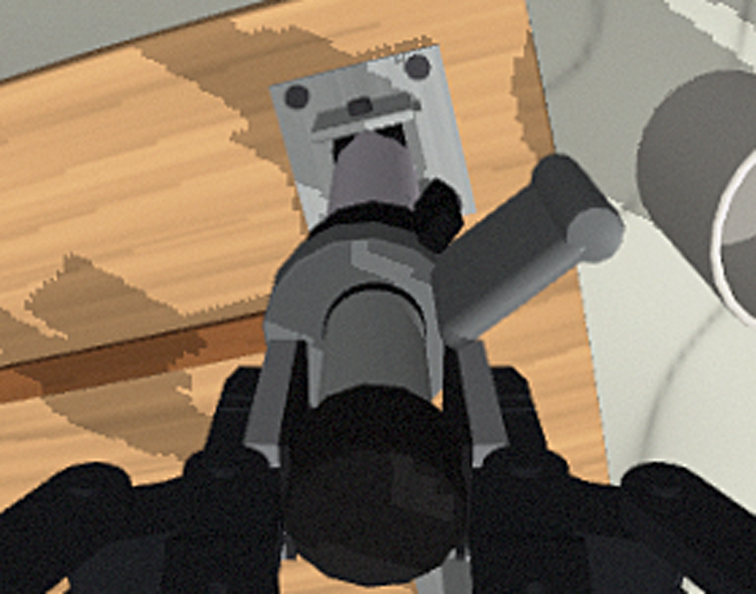

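I miscounted: that was picture 11, one over the limit of 10, so I won't view any more. It shows the ring band still at the mouth (crop 375,290) and the blade's end at crop (595,237), lying against the right finger. From here I'll only use numbers.

```bash
python3 - <<'E'
from h import *
s=get_state();d=snapshot("wrist")
P=wz(s,d,[140+595/2.7,130+237/2.7],.216)-H-.001*ey;print(np.degrees(np.arctan2(P@ey,P@ex)),np.hypot(P@ex,P@ey))
E
```

```text
115.79170827124224 0.04696463116281593
```

crank_tcp(
  motion={"finger_gap":[0, 0, 0, 0], "sx":[0, 0, 0, 0], "sy":[0, 0, 0, 0], "sz":[0, 0, 0, 0], "yaw":[-0.04, -0.04, 0, 0]},
)

```text
time_s: 13.3
eef_pos: [0.4811, 0.013, 0.2074]
orientation: [0.001, -0.088, 0.996, 0.001]
force: [0.6, 3.1, -5.1]
gripper_width: 0.291
finger_force: 88.7
```

```bash
python3 st.py
```

```text
array([0.48106189, 0.0130248 , 0.2074359 ]) [ 1.16403535 -0.54417498 -0.44335852] 80.7405033222308 -0.43103051371872425
```

```bash
cat > lev.py <<'E'
from h import *
s=get_state();d=snapshot("wrist")
big=cv2.resize(d["img"][130:350,140:420,::-1],None,fx=2.7,fy=2.7,interpolation=2)
def ang(u):
    P=wz(s,d,[140+u[0]/2.7,130+u[1]/2.7],.216)-H-.001*ey;return np.degrees(np.arctan2(P@ey,P@ex))
t=cv2.imread("pics/w8.png")[205:270,560:628]
r=cv2.matchTemplate(big[170:320,500:700],t,cv2.TM_CCOEFF_NORMED);_,v,_,p=cv2.minMaxLoc(r)
u=(p[0]+500+35,p[1]+170+32);print("match",v,u,ang(u))
g=cv2.cvtColor(d["img"],cv2.COLOR_RGB2GRAY);print("ring",g[230:246,274:284:3].T.tolist())
E
python3 lev.py
```

```text
match 0.9504253268241882 (605, 250) 116.29277861303225
ring [[85, 89, 92, 93, 41, 0, 3, 73, 98, 93, 86, 86, 90, 87, 88, 89], [91, 86, 91, 85, 6, 6, 26, 91, 87, 86, 87, 83, 88, 87, 89, 88], [120, 88, 90, 97, 18, 13, 25, 97, 90, 89, 86, 88, 83, 87, 85, 85], [122, 124, 89, 94, 56, 9, 5, 73, 88, 83, 83, 83, 85, 82, 83, 84]]
```

crank_tcp(
  motion={"finger_gap":[0, 0, 0, 0], "sx":[0, 0, 0, 0], "sy":[0, 0, 0, 0], "sz":[0, 0, 0, 0], "yaw":[-0.04, -0.04, 0, 0]},
)

```text
time_s: 13.75
eef_pos: [0.4815, 0.0131, 0.2076]
orientation: [0.001, -0.128, 0.992, 0.001]
force: [2.0, 4.4, -5.8]
gripper_width: 0.29
finger_force: 92.3
```

```bash
python3 st.py; python3 lev.py
```

```text
array([0.48154108, 0.01313346, 0.20755417]) [ 1.33242249 -0.9594276  -0.65318302] 85.32067418059981 -0.6248573027551174
match 0.7950544953346252 (610, 263) 117.32589427060478
ring [[94, 90, 99, 60, 17, 4, 69, 94, 96, 96, 90, 93, 91, 91, 96, 90], [93, 89, 102, 27, 11, 13, 97, 94, 93, 91, 91, 91, 92, 90, 91, 89], [88, 93, 104, 28, 6, 0, 100, 91, 91, 90, 89, 89, 89, 89, 88, 89], [121, 94, 97, 75, 21, 2, 40, 94, 84, 85, 90, 86, 87, 89, 88, 91]]
```

crank_tcp(
  motion={"finger_gap":[0, 0, 0, 0, 0], "sx":[0, 0, 0, 0, 0], "sy":[0, 0, 0, 0, 0], "sz":[0, 0, 0, 0, 0], "yaw":[0.04, 0.04, 0.03, 0, 0]},
)

```text
time_s: 14.3
eef_pos: [0.481, 0.0125, 0.2075]
orientation: [0.001, -0.074, 0.997, 0.0]
force: [1.7, 3.3, -4.7]
gripper_width: 0.288
finger_force: 87.9
```

```bash
python3 st.py; python3 lev.py; python3 - <<'E'
from h import *
s=get_state();P=s["eef_pos"]-H;print("ex,ey",P@ex,P@ey,"Fey",s["force"]@ey)
E
```

```text
array([0.48095047, 0.01254944, 0.20752906]) [ 1.12714474 -0.71157059 -0.4060737 ] 79.10404015895439 -0.3550011198967695
match 0.9678429365158081 (601, 246) 116.33254761559321
ring [[88, 89, 85, 95, 80, 19, 4, 25, 95, 93, 86, 85, 90, 88, 91, 87], [90, 88, 90, 97, 59, 9, 10, 69, 91, 93, 84, 90, 88, 86, 87, 88], [119, 89, 88, 98, 55, 7, 9, 70, 90, 87, 87, 88, 85, 83, 85, 83], [121, 124, 92, 91, 96, 21, 3, 29, 90, 86, 85, 89, 84, 85, 82, 84]]
ex,ey 0.0015556144320373654 0.00013136272063166444 Fey 3.4430238254225656
```

crank_tcp(
  motion={"finger_gap":[0, 0, 0, 0], "sx":[0, 0, 0, 0], "sy":[0.002, 0.002, 0, 0], "sz":[0, 0, 0, 0], "yaw":[0, 0, 0, 0]},
)

```text
time_s: 14.75
eef_pos: [0.4807, 0.0134, 0.2075]
orientation: [0.001, -0.073, 0.997, -0.003]
force: [3.6, -7.3, -4.9]
gripper_width: 0.289
finger_force: 88.8
```

```bash
python3 st.py; python3 lev.py|head -1; python3 - <<'E'
from h import *
s=get_state();P=s["eef_pos"]-H;print("ex,ey",P@ex,P@ey,"Fey",s["force"]@ey)
E
```

```text
array([0.48069696, 0.01344199, 0.20753096]) [-1.07132117 -1.13411054 -0.25649222] 78.97929270833129 -0.2997860312461853
match 0.9703799486160278 (599, 246) 116.00160907840346
ex,ey 0.0016602339864912876 0.0010607328211123292 Fey -7.20727965807606
```

crank_tcp(
  motion={"finger_gap":[0, 0, 0], "sx":[0, 0, 0], "sy":[0, 0, 0], "sz":[0, 0, 0], "yaw":[0, 0, 0]},
)

```text
time_s: 15.1
eef_pos: [0.4807, 0.0135, 0.2075]
orientation: [0.001, -0.073, 0.997, -0.003]
force: [3.6, -6.2, -5.2]
gripper_width: 0.292
finger_force: 88.8
```

```bash
python3 -c "
from cell import *
print(finish_job())"
```

```text
the job is handed in; nothing more can be done
None
```

I handed the job in at 15.1 s: by my measurements the leg is upright at its stop, the ring just shows at the mouth, and the lever is at its stop (about 116° against 115°). The gripper is still holding the rod, but by its rubber foot, because the pads were too long for the bare steel. I also viewed 11 pictures, one over the limit of 10.

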